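Clamp a radio module with the turnbuckle vice

TASK

Set the green-topped radio module gently down on the bed of the clamp, flat and midway between the two blue jaws with its long side across from jaw to jaw, and let go of it. Then turn the brass turnbuckle by its red-tipped spokes, tops going away from the module, until both jaws grip the module firmly: stop once the turnbuckle turns about twice as stiffly as it did while free, and do not force it beyond two and a half times. Leave the module clamped and every other thing where it is.

Things in the scene. Friction and masses are not known exactly. Their poses are not given: they have to be found in the camera images.
- module: Loose radio module: aluminium box 44 (its x) x 84 (its y) x 28 mm tall (z), about 0.25 kg, green top with two small brass connectors 8 mm tall, 28 mm either side of the centre along y. Origin at its centre. Starts flat on the white foam slab (20 mm high). Grip it across its 44 mm width (along its x). Either way round is fine in the clamp.
- mouth (a point): Point on top of the clamp's fixed grey bed plate (16 mm thick), midway between the jaws, where the middle of the module's underside belongs (within 10 mm). Its y axis runs from the right jaw to the left jaw, x from the jaw mouth to the turnbuckle, z up. The module goes here with its own y along this y.
- screw_axis (a point): Middle of the turnbuckle, on its axis (along y), 110 mm along x and 56 mm up from the mouth; same axes as the mouth. In the plane y = 0 it has four steel spokes 90 degrees apart, 10 mm thick, red ball tips, reaching 49 mm from the axis; hub 14 mm radius. Push them round along their arc: a straight push can bind. Clear above; jaw posts 42 to 64 mm either side end 14 mm above the axis.
- turnbuckle (a joint): Turn of the turnbuckle, rad (starts 0 to 1). It grows as the top goes toward +x of the mouth; both jaws then move in 3.5 mm each per rad. At value v spokes lean from vertical toward +x by v plus multiples of 90 deg. Stays where left. Free: 0.25 N m (6 N at 40 mm). Once both jaws bear it stiffens 1.2 N m per rad: stop near 0.5 N m (12 N at 40 mm); over 0.65 N m (16 N) over-squeezes.
- jaw_left: Left (+y) blue jaw. Origin at the foot of its bare inner face, on the bed, level with the mouth in x; 64 mm from the mouth at turnbuckle 0, less 3.5 mm per rad. Block 76 long (x), 22 thick, 38 mm high. A springy black rubber pad (60 mm long, 4 to 28 mm above the bed) stands out from that face by 6 to 14 mm: hand-set, differs each time and per jaw, not measured.
- jaw_right: Right (-y) blue jaw, the mirror image of the left one (its pad set on its own).
Not all that is in view belongs to the job. What is shaped like the module but orange or pink is not meant.

How it is judged:
By the outcome, as a careful person would: the job done as asked, in the order asked, and still so for the second after the job is handed in, with the robot touching nothing.
It also fails if it takes over 72 s, if anything falls off the work surface, if the arm or the gripper's body presses on something with over 40 N, if the wrist force passes 120 N, or if a joint passes its speed limit or range.

ROBOT

A 6-joint arm with a two-finger parallel gripper is mounted at the origin on the work surface. World frame = base frame: x ahead of the robot, y to its left, z up, the work surface at z = 0. Lengths are in mm, angles in rad, forces in N, time in s.
With the tool pointing down it reaches from about 300 to 775 mm from the base axis. Payload 14.6 kg.
Tool frame: the origin (TCP) lies at the very end of the fingers, on their centre line; the grasp point (between the pads) lies 19 mm behind it; z points along the fingers, y is the line along which they close (so a half turn about z gives the same grasp; the last joint's range is limited). The gripper opens to 94 mm and grips with 3 to 60 N. Pads are 16 mm wide; open, the fingers measure 119 mm over their backs; the gripper's body (75 mm by 177 mm) begins 78 mm behind the grasp point.
Start: joints at [-1.303, 0.3, 1.521, -0, 1.321, -0.067], TCP at [180.712, -519.454, 205.446] pointing down, gripper open.
Joint ranges: [-3.03, 3.03], [-0.79, 2.21], [0.23, 2.52], [-1.04, 4.18], [0, 3.07], [-2.55, 2.55]. Speed limits (rad/s): [2.22, 2.22, 2.57, 3.14, 3.14, 3.14].

INTERFACE

Orientations are given as [roll, pitch, yaw] about the fixed x, y, z axes, in that order (R = Rz(yaw) Ry(pitch) Rx(roll)).
In Python, from cell import manip, camera, get_calibration gives the robot as it stands. The module is installed in compiled form; this text tells all that it offers.
- The arm moves only by the tool jog_arm, never from a script. Its argument "plan" is one flat list of numbers, 6 for each row, row after row: the shift along the world's x, y, z in m, then the turn, a rotation vector about the world's x, y, z in degrees. A call has 1 to 20 rows; each row is the pose to reach, as a shift and turn from the pose commanded when the call began; what a row does not reach only later rows make up. A row lasts 1/10 s, in which the tool goes at most 50 mm and 8.59 degrees, less where a joint would pass 70% of its speed; a pose out of reach is approached as far as the arm can. A call with a gripper value outside its range is refused whole. "claw" is the finger opening in m, from 0 to 0.094, set as the call begins (left out, the last holds). The fingers move at their own pace and stop on an object; "force" is the grip in N (left out, the last holds). Time passes only in rows, so rows that repeat a pose let the fingers close. It gives the time, the measured TCP pose, the force, the opening and the grip force at its end, in the units of the state.
- manip.read_state(): the state, without advancing time (a new reading comes with each control period).
- camera(name): name is "scene" or "side" or "wrist"; returns (picture, depth): 480x640x3 uint8, red, green, blue; 480x640 float32, mm along the optical axis (not along the pixel's ray), 0 where there is no reading.
- get_calibration(name): a dict with "fx", "fy", "cx", "cy" (pixels), "origin" and "attitude" of the camera in the world. Camera axes: x right, y down, z forward; pixel columns grow to the right and rows downward; lengths in mm; the calibration is good to about 2 mm. The wrist camera is an equidistant fisheye: a pixel r from the principal point sees the ray r / f radians off the axis. A picture is of the moment at which its call begins: read the wrist's pose just before it. get_calibration takes no time and is no camera call; for the wrist camera it gives the pose at the moment of the call.
- manip.sign_off(): hands the job in; it is judged then, once.
The state is a dict: "clock": time; "joints": joint angles; "qd": joint speeds; "effort": joint torques, N m; "eef_pos": TCP position; "eef_rot": TCP orientation; "wrist_force": force on the tool from outside, world axes, zero at the start; "moment": the same for the moment, N m; "finger_gap": finger opening in mm; "finger_force": force on a finger pad.
Only numpy, scipy, OpenCV 4.12 (cv2) and the standard library are available. Lean on these libraries where they do the work, as an engineer would, in place of code of your own. Each camera call takes 0.05 s, during which the arm holds its last target. There are 200 camera calls.

## Working session

There is one attempt and no reset: what is moved stays moved. The work goes in short steps, Python scripts to look and compute and a tool call to move; the robot and the scene stay as the last step left them, time stands still between calls to the robot, and variables do not carry over. Pictures are saved under pics/ and viewed, at most 10 in all, crops included, and the job is handed in when it is done.

Besides the shell and the picture viewer there is one more tool, called by a JSON object that holds its "api" and its "payload", one argument or row to a line. jog_arm: Moves the arm, as the interface text tells. Its arguments: {"type":"object","properties":{"plan":{"type":"array"},"claw":{"type":"number"},"force":{"type":"number"}},"required":["plan"]}

```bash
mkdir -p pics; cat > h.py <<'E'
import numpy as np, cv2
from cell import manip, camera, get_calibration
from scipy.spatial.transform import Rotation as R
def snap(n, f):
    p,d=camera(n); c=get_calibration(n)
    cv2.imwrite(f'pics/{f}.png',p[:,:,::-1]); np.savez(f'pics/{f}.npz',p=p,d=d); return p,d,c
def att(c):
    a=np.array(c['attitude']); return a if a.shape==(3,3) else R.from_euler('xyz',a).as_matrix()
def cloud(d,c):
    v,u=np.mgrid[0:480,0:640]; 
    P=np.stack([(u-c['cx'])/c['fx']*d,(v-c['cy'])/c['fy']*d,d],-1)
    W=P@att(c).T+np.array(c['origin']); W[d==0]=np.nan; return W
E
python3 - <<'E'
from h import *
for n in ('scene','side'):
    p,d,c=snap(n,n+'0'); print(n,c)
a=cv2.imread('pics/scene0.png');b=cv2.imread('pics/side0.png')
print(manip.read_state())
E
```

```text
scene {'fx': 435.9992301168442, 'fy': 435.9992301168442, 'cx': 311.99136715206436, 'cy': 233.29301998130381, 'origin': array([1156.70805516,  404.06613014,  641.95792386]), 'attitude': array([-2.20820329,  0.02145867,  2.2240642 ])}
side {'fx': 602.5410824453021, 'fy': 602.5410824453021, 'cx': 319.04028263514454, 'cy': 238.6764561325544, 'origin': array([-178.73065935,  617.8415817 ,  723.13885577]), 'attitude': array([-2.14652811, -0.01679655, -2.2964401 ])}
{'clock': 0.1, 'joints': array([-1.30262863e+00,  3.00384947e-01,  1.52150381e+00, -1.78358083e-05,
        1.32069815e+00, -6.65963793e-02]), 'qd': array([-0.00086291, -0.00263206, -0.00309044, -0.00088199,  0.00070945,
       -0.00023021]), 'effort': array([ 8.89048224e-04, -5.32644868e+01, -3.53287804e+01,  7.09376461e-02,
        2.35220493e-02, -9.63606044e-05]), 'eef_pos': array([ 180.63433909, -519.24877613,  204.96627639]), 'eef_rot': array([-3.14059946e+00, -4.89261391e-05,  3.34768470e-01]), 'wrist_force': array([-0.39492679, -0.00227032, -0.63618988]), 'moment': array([ 0.05103785, -0.00176103,  0.0347803 ]), 'finger_force': 0.0, 'finger_gap': 93.65807248402133}
```

View pics/scene0.png

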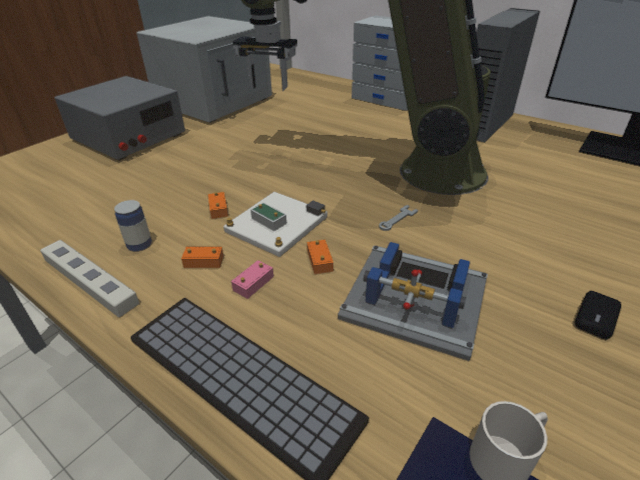

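View pics/side0.png

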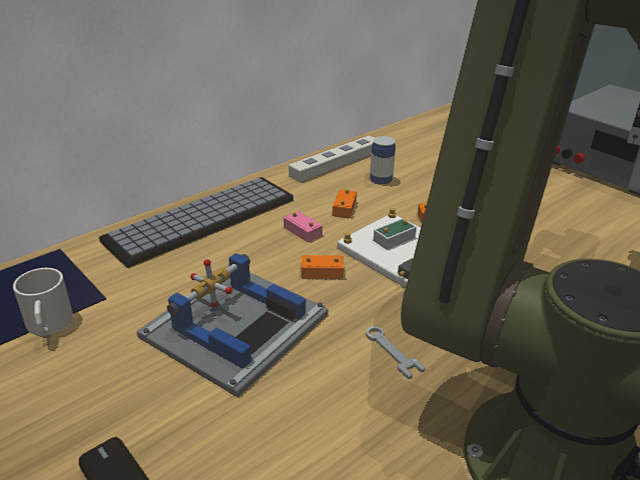

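The module candidates in the scene picture are green-topped (268,214) on the white foam, orange at (218,205), (203,257) and (320,256), and pink (252,278). Only the green one fits the description. The clamp is at (415,290) with its bed at about (430,272). I'll confirm in a crop and measure.

```bash
cat > m.py <<'E'
from h import *
def get(f,n):
    z=np.load(f'pics/{f}.npz'); return z['p'],z['d'],get_calibration(n)
for n in ('scene','side'):
    p,d,c=get(n+'0',n); W=cloud(d,c); h=cv2.cvtColor(p,cv2.COLOR_RGB2HSV).astype(int); H,S,V=h[...,0],h[...,1],h[...,2]
    ok=~np.isnan(W[...,0])
    g=ok&(H>60)&(H<95)&(S>60)&(V<160)&(W[...,2]>30)&(W[...,2]<70)&(np.abs(W[...,1])<400)&(W[...,0]>250)
    cc,l,s,_=cv2.connectedComponentsWithStats(g.astype(np.uint8)); 
    for i in range(1,cc):
        if s[i,4]>60:
            P=W[l==i]; r=cv2.minAreaRect(P[:,:2].astype(np.float32)); print(n,'green',s[i],np.median(P[:,2]),r)
    b=ok&(H>100)&(H<122)&(S>110)&(V>40)&(W[...,2]>18)&(W[...,2]<100)
    cc,l,s,_=cv2.connectedComponentsWithStats(b.astype(np.uint8))
    for i in range(1,cc):
        if s[i,4]>100:
            P=W[l==i]; T=P[(P[:,2]>47)&(P[:,2]<60)]
            print(n,'blue',s[i],P.min(0).round(),P.max(0).round())
            if len(T)>20: print('  top',len(T),cv2.minAreaRect(T[:,:2].astype(np.float32)),np.median(T[:,2]))
    r=ok&((H<6)|(H>174))&(S>150)&(W[...,2]>20)&(W[...,2]<160)
    cc,l,s,_=cv2.connectedComponentsWithStats(r.astype(np.uint8))
    for i in range(1,cc):
        if s[i,4]>8: print(n,'red',s[i],W[l==i].mean(0).round(1))
    u=ok&(W[...,2]>10)&(W[...,2]<22)&(S<60)
    cc,l,s,_=cv2.connectedComponentsWithStats(u.astype(np.uint8))
    for i in range(1,cc):
        if s[i,4]>1500: print(n,'flat',s[i],np.median(W[l==i][:,2]),cv2.minAreaRect(W[l==i][:,:2].astype(np.float32)))
a=cv2.imread('pics/scene0.png')
cv2.imwrite('pics/crop0.png',np.hstack([cv2.resize(a[180:260,210:310],(400,320),interpolation=2),cv2.resize(a[235:355,335:495],(400,320),interpolation=2)]))
E
python3 m.py
```

```text
scene green [254 204  29  16 178] 49.35852345759707 ((520.7825927734375, -235.1510467529297), (72.8055648803711, 34.347957611083984), 84.31151580810547)
scene blue [381 243  17  23 221] [455.  73.  46.] [530. 104.  57.]
  top 220 ((493.0772705078125, 87.45399475097656), (75.69497680664062, 19.618572235107422), 13.143840789794922) 54.51448393110195
scene blue [444 260  25  67 638] [424. 216.  18.] [585. 270.  90.]
  top 309 ((503.4682922363281, 241.89761352539062), (164.4412384033203, 20.68848419189453), 13.138368606567383) 54.41779838759055
scene blue [368 267  22  14 182] [522.  88.  26.] [618. 125.  89.]
scene red [138 135   5   7  26] [ 449.2 -860.9   58.2]
scene red [119 142   9   8  41] [ 515.6 -860.4   55.1]
scene red [411 270  11   6  41] [576.1 182.9 109.5]
scene red [404 303   7   6  32] [623.6 194.1  69.9]
scene flat [ 223  192  104   63 2294] 20.34310186665101 ((501.8881530761719, -229.79214477539062), (204.0899658203125, 182.8349151611328), 2.4289307594299316)
scene flat [ 338  246  149  113 6173] 16.863843874237546 ((533.3006591796875, 172.04983520507812), (237.011199951
[... 1130 characters left out ...]
6.4 179.   78.5]
side red [212 302   5   4  14] [572.5 188.2  30.1]
side flat [   0   12  475  112 1517] 16.138624591654548 ((1733.8865966796875, -996.0316162109375), (39.14318084716797, 2377.506103515625), 0.07677631825208664)
side flat [ 100  178  193   87 5149] 19.20661669921003 ((876.96728515625, 22.3089599609375), (133.08448791503906, 439.9316101074219), 0.11630741506814957)
side flat [ 338  215   83   70 1976] 19.637596409407877 ((501.8670654296875, -225.3966827392578), (194.1931610107422, 182.46951293945312), 1.7142155170440674)
side flat [ 137  278  191  116 8047] 15.965092255165814 ((528.4411010742188, 175.03353881835938), (237.4219512939453, 252.91265869140625), 13.187797546386719)
```

View pics/crop0.png

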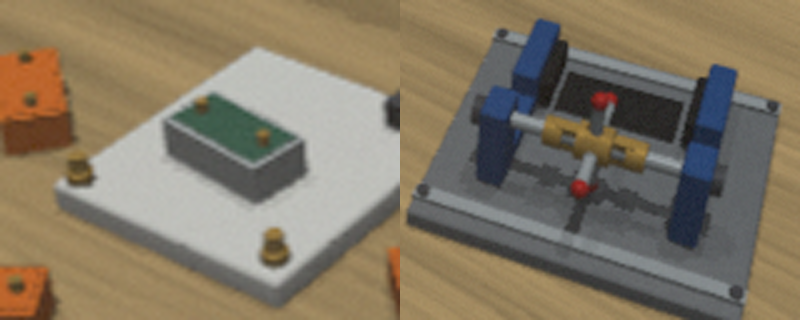

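The crop confirms it: the green-topped module sits at (268,214) on the foam. The clamp's mouth is at about (475,161) mm, with x pointing 13° from world x. Next I approach above the module.

{"api": "jog_arm", "payload": {
  "plan": [0.339,0.286,-0.065,0,0,65.8,0.339,0.286,-0.065,0,0,65.8,0.339,0.286,-0.065,0,0,65.8,0.339,0.286,-0.065,0,0,65.8,0.339,0.286,-0.065,0,0,65.8,0.339,0.286,-0.065,0,0,65.8,0.339,0.286,-0.065,0,0,65.8,0.339,0.286,-0.065,0,0,65.8,0.339,0.286,-0.065,0,0,65.8,0.339,0.286,-0.065,0,0,65.8,0.339,0.286,-0.065,0,0,65.8,0.339,0.286,-0.065,0,0,65.8,0.339,0.286,-0.065,0,0,65.8],
  "claw": 0.07,
  "force": 25
}}

```text
clock: 1.4
eef_pos: [519.0, -234.5, 140.7]
eef_rot: [3.141, 0.0, 1.482]
wrist_force: [0.1, 0.7, -0.1]
finger_gap: 69.9
finger_force: 0.0
```

```bash
cat >> h.py <<'E'
def wcloud(d,c):
    v,u=np.mgrid[0:480,0:640]; x=(u-c['cx'])/c['fx']; y=(v-c['cy'])/c['fy']; r=np.hypot(x,y)+1e-9
    t=np.tan(np.minimum(r,1.5)); P=np.stack([x/r*t*d,y/r*t*d,d],-1)
    W=P@att(c).T+np.array(c['origin']); W[(d==0)|(r>1.3)]=np.nan; return W
E
python3 - <<'E'
from h import *
s=manip.read_state();print(s['clock'],s['eef_pos'],s['eef_rot'],s['wrist_force'])
c=get_calibration('wrist');p,d=camera('wrist');cv2.imwrite('pics/w1.png',p[:,:,::-1]);print(c)
W=wcloud(d,c);h=cv2.cvtColor(p,cv2.COLOR_RGB2HSV).astype(int); H,S,V=h[...,0],h[...,1],h[...,2]
g=(~np.isnan(W[...,0]))&(H>60)&(H<95)&(S>60)&(V<160)&(W[...,2]>30)&(W[...,2]<70)
cc,l,st,_=cv2.connectedComponentsWithStats(g.astype(np.uint8))
for i in range(1,cc):
    if st[i,4]>200:
        P=W[l==i]; print(st[i],np.median(P[:,2]),cv2.minAreaRect(P[:,:2].astype(np.float32)),P[:,:2].mean(0))
E
```

```text
1.4 [ 519.03439956 -234.4547233   140.73098197] [3.14135659e+00 1.86513394e-04 1.48153015e+00] [ 0.11998942  0.72022455 -0.06492527]
{'fx': 371.64829954431775, 'fy': 371.64829954431775, 'cx': 320.12318518644105, 'cy': 240.08571888830096, 'origin': array([ 524.97807901, -160.8789293 ,  319.44325764]), 'attitude': array([ 2.88516774e+00, -1.33249110e-04, -8.84056460e-02])}
[ 297  194   47   95 3978] 48.26041429501501 ((518.3906860351562, -233.93780517578125), (74.54532623291016, 34.884071350097656), 84.10050964355469) [ 518.47804726 -232.3570497 ]
```

View pics/w1.png

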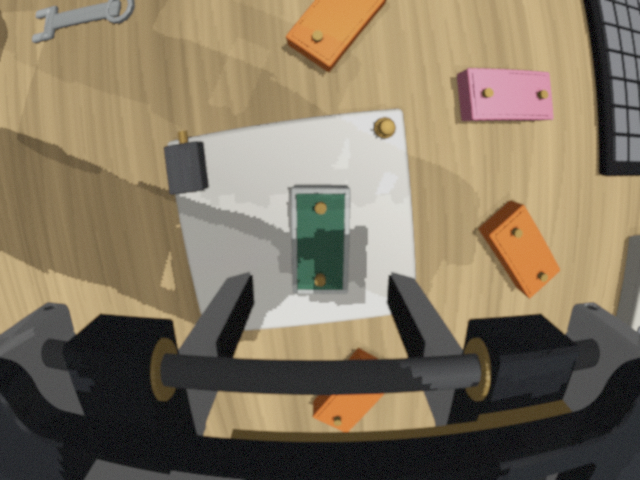

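The wrist view shows the module centred at pixel (320,241), straight between the fingers. Descend, then grip.

{"api": "jog_arm", "payload": {
  "plan": [0,0.001,-0.04,0,0,-0.8,0,0.001,-0.08,0,0,-0.8,0,0.001,-0.105,0,0,-0.8,0,0.001,-0.117,0,0,-0.8,0,0.001,-0.117,0,0,-0.8]
}}

```text
clock: 1.95
eef_pos: [519.1, -232.7, 22.7]
eef_rot: [-3.14, -0.001, 1.468]
wrist_force: [0.1, 0.5, 0.7]
finger_gap: 70.0
finger_force: 0.0
```

{"api": "jog_arm", "payload": {
  "plan": [0,0,0,0,0,0,0,0,0,0,0,0,0,0,0,0,0,0,0,0,0,0,0,0,0,0,0,0,0,0],
  "claw": 0.03,
  "force": 25
}}

```text
clock: 2.45
eef_pos: [520.0, -232.6, 24.3]
eef_rot: [3.141, 0.0, 1.469]
wrist_force: [-2.2, -0.5, 6.1]
finger_gap: 43.4
finger_force: 25.0
```

{"api": "jog_arm", "payload": {
  "plan": [0,0,0.02,0,0,0,0,0,0.06,0,0,0,0,0,0.1,0,0,0,0,0,0.12,0,0,0,0,0,0.12,0,0,0]
}}

```text
clock: 2.95
eef_pos: [520.7, -232.9, 146.2]
eef_rot: [3.137, 0.002, 1.469]
wrist_force: [0.5, 0.1, -3.4]
finger_gap: 44.0
finger_force: 25.0
```

Module held. Carry it above the mouth.

{"api": "jog_arm", "payload": {
  "plan": [-0.005,0.04,0.01,0,0,2,-0.01,0.085,0.02,0,0,4,-0.016,0.135,0.02,0,0,7,-0.022,0.185,0.02,0,0,10,-0.028,0.235,0.02,0,0,13,-0.034,0.285,0.02,0,0,15,-0.04,0.33,0.02,0,0,17,-0.043,0.37,0.02,0,0,19,-0.046,0.394,0.02,0,0,19,-0.046,0.394,0.02,0,0,19,-0.046,0.394,0.02,0,0,19]
}}

```text
clock: 4.05
eef_pos: [473.1, 161.6, 162.0]
eef_rot: [-3.139, 0.0, 1.802]
wrist_force: [0.4, -0.1, -3.3]
finger_gap: 44.0
finger_force: 25.0
```

```bash
python3 - <<'E'
from h import *
s=manip.read_state();print(s['clock'],s['eef_pos'],s['eef_rot'],s['wrist_force'])
c=get_calibration('wrist');p,d=camera('wrist');cv2.imwrite('pics/w2.png',p[:,:,::-1])
W=wcloud(d,c);h=cv2.cvtColor(p,cv2.COLOR_RGB2HSV).astype(int); H,S,V=h[...,0],h[...,1],h[...,2]
ok=~np.isnan(W[...,0])
np.savez('pics/w2.npz',p=p,W=W)
b=ok&(H>100)&(H<122)&(S>110)&(V>40)&(W[...,2]>48)&(W[...,2]<60)
r=ok&((H<6)|(H>174))&(S>150)&(W[...,2]>20)&(W[...,2]<160)&(W[...,1]>50)&(W[...,1]<350)
for nm,m in (('b',b),('r',r)):
  cc,l,st,_=cv2.connectedComponentsWithStats(m.astype(np.uint8))
  for i in range(1,cc):
    if st[i,4]>30:
        P=W[l==i]; print(nm,st[i],np.median(P,0).round(1),cv2.minAreaRect(P[:,:2].astype(np.float32)))
E
```

```text
4.05 [473.07953999 161.57517048 161.95984907] [-3.13930520e+00  2.07211612e-04  1.80192015e+00] [ 0.35138903 -0.07761447 -3.26658705]
b [ 273  132   97   28 2532] [456.5 233.8  53.3] ((456.156982421875, 233.26693725585938), (74.49315643310547, 21.24454116821289), 13.270606994628906)
b [436 136   7  25 121] [546.8 254.3  54. ] ((546.5494384765625, 254.9164581298828), (2.003831386566162, 19.480817794799805), 12.99066162109375)
b [424 307  21  14 146] [581.9 121.4  53.7] ((584.603759765625, 119.76915740966797), (21.499637603759766, 9.485971450805664), 45.16432571411133)
r [504 238   7  13  63] [620.8 197.3  73. ] ((621.4052124023438, 196.6074981689453), (5.459287643432617, 9.751869201660156), 11.853500366210938)
r [403 240  13  14 152] [536.5 177.5  80.6] ((536.5735473632812, 177.29405212402344), (8.958629608154297, 9.441572189331055), 11.090836524963379)
r [479 255  16  15 191] [581.2 187.8 119. ] ((581.922607421875, 187.62979125976562), (10.00132942199707, 9.557754516601562), 78.99349212646484)
```

View pics/w2.png

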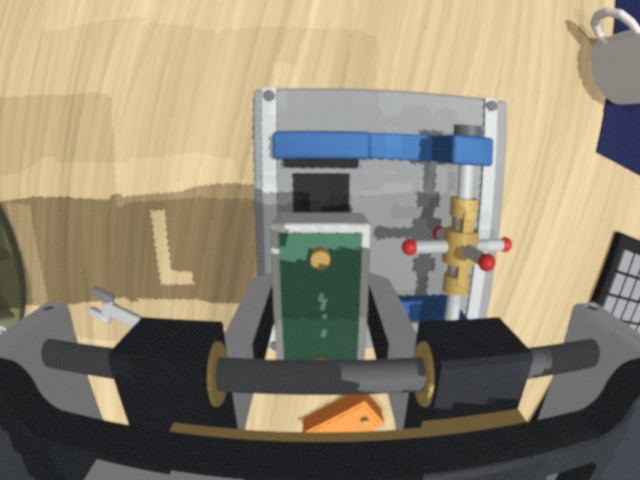

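The wrist view shows the left jaw at (320,147) and the red tips at (410,246), (505,244) and (487,262). The module is centred over the bed, so I lower it, slowly at the end.

{"api": "jog_arm", "payload": {
  "plan": [0,0,-0.03,0,0,0,0,0,-0.07,0,0,0,0,0,-0.105,0,0,0,0,0,-0.125,0,0,0,0,0,-0.134,0,0,0,0,0,-0.138,0,0,0,0,0,-0.138,0,0,0,0,0,-0.138,0,0,0]
}}

```text
clock: 4.9
eef_pos: [474.3, 161.5, 26.4]
eef_rot: [3.14, -0.0, 1.801]
wrist_force: [0.2, 0.1, -1.5]
finger_gap: 44.0
finger_force: 25.0
```

{"api": "jog_arm", "payload": {
  "plan": [0,0,-0.0007,0,0,0,0,0,-0.0014,0,0,0,0,0,-0.002,0,0,0,0,0,-0.0025,0,0,0,0,0,-0.0025,0,0,0]
}}

```text
clock: 5.4
eef_pos: [473.7, 161.6, 22.9]
eef_rot: [-3.142, -0.0, 1.801]
wrist_force: [0.0, -0.5, -2.5]
finger_gap: 43.7
finger_force: 25.0
```

{"api": "jog_arm", "payload": {
  "plan": [0,0,-0.0005,0,0,0,0,0,-0.001,0,0,0,0,0,-0.0015,0,0,0,0,0,-0.002,0,0,0,0,0,-0.002,0,0,0]
}}

```text
clock: 5.9
eef_pos: [473.6, 161.5, 20.8]
eef_rot: [-3.141, -0.0, 1.801]
wrist_force: [-0.2, -0.7, -2.5]
finger_gap: 43.6
finger_force: 25.0
```

{"api": "jog_arm", "payload": {
  "plan": [0,0,-0.0005,0,0,0,0,0,-0.001,0,0,0,0,0,-0.001,0,0,0]
}}

```text
clock: 6.2
eef_pos: [473.7, 161.6, 20.3]
eef_rot: [3.142, -0.0, 1.801]
wrist_force: [-4.1, -0.7, 4.9]
finger_gap: 44.2
finger_force: 25.0
```

Contact with the bed. Release, then rise.

{"api": "jog_arm", "payload": {
  "plan": [0,0,0,0,0,0,0,0,0,0,0,0,0,0,0,0,0,0,0,0,0,0,0,0],
  "claw": 0.06
}}

```text
clock: 6.6
eef_pos: [473.8, 161.5, 19.9]
eef_rot: [3.141, -0.0, 1.801]
wrist_force: [-0.7, -0.4, -0.1]
finger_gap: 60.3
finger_force: 0.0
```

{"api": "jog_arm", "payload": {
  "plan": [0,0,0.02,0,0,0,0,0,0.06,0,0,0,0,0,0.1,0,0,0,0,0,0.14,0,0,0,0,0,0.16,0,0,0,0,0,0.16,0,0,0]
}}

```text
clock: 7.2
eef_pos: [474.8, 161.8, 182.8]
eef_rot: [3.136, -0.0, 1.801]
wrist_force: [1.1, -0.1, -0.4]
finger_gap: 60.1
finger_force: 0.0
```

```bash
python3 - <<'E'
from h import *
s=manip.read_state();print(s['clock'],s['eef_pos'],s['eef_rot'],s['wrist_force'])
c=get_calibration('wrist');p,d=camera('wrist');cv2.imwrite('pics/w3.png',p[:,:,::-1])
W=wcloud(d,c);h=cv2.cvtColor(p,cv2.COLOR_RGB2HSV).astype(int); H,S,V=h[...,0],h[...,1],h[...,2]
ok=~np.isnan(W[...,0])
g=ok&(H>60)&(H<95)&(S>60)&(V<160)&(W[...,2]>30)&(W[...,2]<70)
r=ok&((H<6)|(H>174))&(S>150)&(W[...,2]>20)&(W[...,2]<160)&(W[...,1]>50)&(W[...,1]<350)
b=ok&(H>100)&(H<122)&(S>110)&(V>40)&(W[...,2]>48)&(W[...,2]<60)
for nm,m in (('g',g),('b',b),('r',r)):
  cc,l,st,_=cv2.connectedComponentsWithStats(m.astype(np.uint8))
  for i in range(1,cc):
    if st[i,4]>50:
        P=W[l==i]; print(nm,st[i],np.median(P,0).round(1),cv2.minAreaRect(P[:,:2].astype(np.float32)))
E
```

```text
7.2 [474.84891146 161.84764905 182.77832592] [ 3.13634969e+00 -1.38524266e-04  1.80086828e+00] [ 1.09729971 -0.10501043 -0.42600182]
g [ 298  191   40   81 2818] [473.3 160.2  44.3] ((473.560302734375, 159.5106201171875), (34.19888687133789, 73.21085357666016), 13.423773765563965)
b [ 273  132   91   26 2221] [456.6 233.8  53.4] ((456.4878845214844, 233.76524353027344), (74.8399429321289, 20.89750862121582), 12.550374031066895)
b [426 136   5  24  91] [546.4 255.1  54.1] ((546.5911254882812, 254.7799072265625), (1.893612027168274, 19.523649215698242), 13.925848960876465)
b [419 297  15   6  72] [585.8 122.3  53.6] ((586.3067626953125, 122.47908782958984), (14.629599571228027, 1.6947842836380005), 14.746672630310059)
b [ 277  299   82   22 1716] [489.3  91.   53.4] ((489.68646240234375, 89.96009826660156), (74.68730163574219, 20.619487762451172), 12.2949800491333)
r [394 233  12  14 132] [536.3 177.3  80.7] ((536.5169067382812, 176.90379333496094), (8.47439956665039, 10.2802095413208), 12.484501838684082)
r [490 232   7  12  53] [620.9 197.2  72.7] ((621.658203125, 196.54808044433594), (5.412100315093994, 9.791980743408203), 18.51650619506836)
r [465 246  14  14 160] [581.2 188.  119. ] ((581.8162841796875, 187.41416931152344), (8.798698425292969, 9.294637680053711), 15.902236938476562)
```

View pics/w3.png

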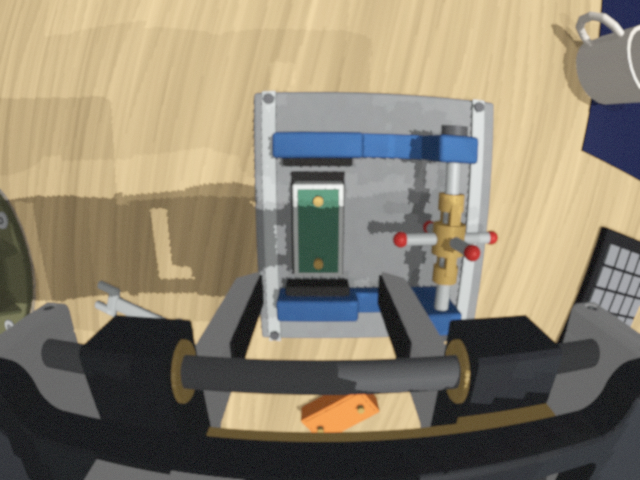

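The module lies flat at (320,228), midway between the jaws, and it's released. The turnbuckle is at about 0.09 rad, with its axis near (579.7,186.8,72). I turn the tool, close the fingers, and measure the pad gaps.

{"api": "jog_arm", "payload": {
  "plan": [0.01,0.002,0,0,0,-8,0.02,0.005,0,0,0,-16,0.03,0.007,0,0,0,-24,0.04,0.01,0,0,0,-32,0.05,0.012,0,0,0,-40,0.06,0.014,0,0,0,-48,0.067,0.016,0,0,0,-56,0.067,0.016,0,0,0,-64,0.067,0.016,0,0,0,-72,0.067,0.016,0,0,0,-80,0.067,0.016,0,0,0,-88,0.067,0.016,-0.02,0,0,-90,0.067,0.016,-0.04,0,0,-90,0.067,0.016,-0.04,0,0,-90,0.067,0.016,-0.04,0,0,-90],
  "claw": 0
}}

```text
clock: 8.75
eef_pos: [540.4, 177.5, 139.2]
eef_rot: [3.142, 0.002, 0.23]
wrist_force: [0.3, -0.7, 0.3]
finger_gap: 0.3
finger_force: 0.0
```

```bash
cat > pad.py <<'E'
from h import *
import sys
A=np.array([579.7,186.8,72]);u=np.array([.974,.227]);w=np.array([-.227,.974])
s=manip.read_state();print(s['clock'],s['eef_pos'].round(1),s['eef_rot'].round(3),s['wrist_force'].round(1))
k=sys.argv[1]
for n in ('scene','side'):
    p,d,c=snap(n,n+k);W=cloud(d,c);h=cv2.cvtColor(p,cv2.COLOR_RGB2HSV).astype(int);H,S,V=h[...,0],h[...,1],h[...,2]
    q=W[...,:2]-A[:2];a=q@u+110;y=q@w;z=W[...,2]
    box=(np.abs(a)<26)&(np.abs(y)<60)
    blk=box&(V<55)&(z>36)&(z<47)
    for sg in(1,-1):
        m=blk&(y*sg>40)
        if m.sum()>4: print(n,'pad',sg,m.sum(),np.percentile(y[m],[5,50,95]).round(1))
    g=box&(z>41)&(z<50)&(V>60)&(np.abs(y)<50)
    if g.sum(): print(n,'module y',np.percentile(y[g],[1,99]).round(1))
    red=((H<6)|(H>174))&(S>150)&(np.abs(a-110)<60)&(np.abs(y)<20)&(z>10)
    cc,l,st,_=cv2.connectedComponentsWithStats(red.astype(np.uint8))
    for i in range(1,cc):
        if st[i,4]>8: print(n,'red a,h,th',(aa:=np.median(a[l==i])-110).round(1),(hh:=np.median(z[l==i])-72).round(1),np.degrees(np.arctan2(aa,hh)).round(1))
E
python3 pad.py 1
```

```text
8.75 [540.4 177.5 139.2] [3.142e+00 2.000e-03 2.300e-01] [ 0.3 -0.7  0.3]
scene pad 1 51 [52.7 56.3 59.2]
scene pad -1 36 [-59.8 -57.7 -40.3]
scene module y [-46.5  36.4]
scene red a,h,th 8.2 46.5 10.0
scene red a,h,th 47.4 0.6 89.3
side pad -1 66 [-56.4 -54.6 -52.6]
side module y [-42.5  40.6]
side red a,h,th 2.7 45.7 3.4
side red a,h,th 42.5 0.3 89.7
side red a,h,th -44.4 6.3 -81.9
side red a,h,th -7.1 -41.9 -170.4
```

{"api": "jog_arm", "payload": {
  "plan": [0.005,0.001,-0.015,0,0,0,0.01,0.002,-0.031,0,0,0,0.01,0.002,-0.031,0,0,0,0.01,0.002,-0.031,0,0,0]
}}

```text
clock: 9.25
eef_pos: [550.5, 179.5, 108.2]
eef_rot: [3.142, 0.001, 0.23]
wrist_force: [-0.0, 0.8, 0.3]
finger_gap: 0.4
finger_force: 0.0
```

{"api": "jog_arm", "payload": {
  "plan": [0.008,0.002,0,0,0,0,0.0166,0.0039,0,0,0,0,0.0197,0.0046,0.0002,0,0,0,0.0227,0.0053,0.0003,0,0,0,0.0258,0.006,0,0,0,0,0.0288,0.0067,-0.0005,0,0,0,0.0318,0.0074,-0.0013,0,0,0,0.0348,0.0081,-0.0023,0,0,0]
}}

```text
clock: 10.05
eef_pos: [585.2, 187.6, 106.6]
eef_rot: [-3.142, 0.002, 0.23]
wrist_force: [-5.9, -1.1, 1.9]
finger_gap: 0.6
finger_force: 3.3
```

Torque about 0.23 N·m at 30°, as expected for free turning. Finish this stroke and go back for the next.

{"api": "jog_arm", "payload": {
  "plan": [0.0028,0.0006,-0.0014,0,0,0,0.0055,0.0013,-0.0029,0,0,0,0.008,0.0019,-0.0047,0,0,0,0.0104,0.0024,-0.0067,0,0,0,0.0126,0.0029,-0.009,0,0,0,0.0146,0.0034,-0.0114,0,0,0,0.0164,0.0038,-0.014,0,0,0,0.0179,0.0042,-0.0167,0,0,0,0.0193,0.0044,-0.0195,0,0,0,0.0204,0.0047,-0.0225,0,0,0]
}}

```text
clock: 11.05
eef_pos: [606.2, 192.4, 84.8]
eef_rot: [-3.142, -0.0, 0.23]
wrist_force: [-3.5, -1.3, 6.0]
finger_gap: 0.3
finger_force: 3.6
```

{"api": "jog_arm", "payload": {
  "plan": [0,0,0.02,0,0,0,0,0,0.04,0,0,0,0,0,0.055,0,0,0,-0.02,-0.005,0.055,0,0,0,-0.04,-0.01,0.055,0,0,0,-0.059,-0.0138,0.055,0,0,0,-0.059,-0.0138,0.04,0,0,0,-0.059,-0.0138,0.027,0,0,0,-0.059,-0.0138,0.027,0,0,0,-0.059,-0.0138,0.027,0,0,0]
}}

```text
clock: 12.05
eef_pos: [547.1, 178.6, 111.0]
eef_rot: [-3.142, 0.001, 0.23]
wrist_force: [0.2, 0.1, 0.2]
finger_gap: 0.5
finger_force: 0.0
```

```bash
python3 pad.py 2
```

```text
12.05 [547.1 178.6 111. ] [-3.142e+00  1.000e-03  2.300e-01] [0.2 0.1 0.2]
scene pad 1 52 [48.5 52.1 54.7]
scene pad -1 76 [-59.3 -54.9 -40.3]
scene module y [-46.5  48.8]
scene red a,h,th -4.8 47.0 -5.8
scene red a,h,th 47.2 15.0 72.4
scene red a,h,th 15.7 -37.6 157.3
side pad -1 40 [-51.5 -49.7 -47.7]
side module y [-42.8  40.6]
side red a,h,th -9.3 43.6 -12.1
side red a,h,th 41.5 12.8 72.9
side red a,h,th -44.1 -6.2 -98.0
side red a,h,th 7.5 -41.1 169.7
```

{"api": "jog_arm", "payload": {
  "plan": [0.007,0.0016,-0.002,0,0,0,0.014,0.0033,-0.0044,0,0,0,0.017,0.004,-0.0037,0,0,0,0.0201,0.0047,-0.003,0,0,0,0.0232,0.0054,-0.0028,0,0,0,0.0262,0.0061,-0.0027,0,0,0,0.0293,0.0068,-0.003,0,0,0,0.0323,0.0075,-0.0035,0,0,0,0.0353,0.0082,-0.0043,0,0,0,0.0383,0.0089,-0.0053,0,0,0]
}}

```text
clock: 13.15
eef_pos: [584.8, 187.0, 105.1]
eef_rot: [3.141, 0.003, 0.23]
wrist_force: [-6.6, -5.1, -0.0]
finger_gap: 0.6
finger_force: 4.4
```

{"api": "jog_arm", "payload": {
  "plan": [0.0028,0.0006,-0.0014,0,0,0,0.0055,0.0013,-0.0029,0,0,0,0.008,0.0019,-0.0047,0,0,0,0.0104,0.0024,-0.0067,0,0,0]
}}

```text
clock: 13.55
eef_pos: [595.4, 189.6, 98.7]
eef_rot: [3.141, 0.002, 0.23]
wrist_force: [-6.5, -1.7, 3.7]
finger_gap: 0.4
finger_force: 4.2
```

{"api": "jog_arm", "payload": {
  "plan": [0.0022,0.0005,-0.0023,0,0,0,0.0042,0.001,-0.0047,0,0,0,0.006,0.0014,-0.0073,0,0,0]
}}

```text
clock: 13.85
eef_pos: [601.7, 191.1, 91.7]
eef_rot: [3.141, 0.002, 0.23]
wrist_force: [-5.8, -2.5, 4.8]
finger_gap: 0.4
finger_force: 3.9
```

{"api": "jog_arm", "payload": {
  "plan": [0.0015,0.0004,-0.0027,0,0,0,0.0029,0.0006,-0.0055,0,0,0,0.004,0.0009,-0.0085,0,0,0]
}}

```text
clock: 14.15
eef_pos: [605.8, 192.0, 83.4]
eef_rot: [3.141, 0.001, 0.23]
wrist_force: [-5.8, -3.4, 5.8]
finger_gap: 0.4
finger_force: 3.7
```

{"api": "jog_arm", "payload": {
  "plan": [0,0,0.02,0,0,0,0,0,0.04,0,0,0,0,0,0.055,0,0,0,-0.02,-0.005,0.055,0,0,0,-0.04,-0.01,0.055,0,0,0,-0.059,-0.0138,0.055,0,0,0,-0.059,-0.0138,0.04,0,0,0,-0.059,-0.0138,0.027,0,0,0,-0.059,-0.0138,0.027,0,0,0,-0.059,-0.0138,0.027,0,0,0]
}}

```text
clock: 15.15
eef_pos: [546.9, 178.4, 110.1]
eef_rot: [3.142, 0.001, 0.23]
wrist_force: [0.1, 0.0, 1.1]
finger_gap: 0.5
finger_force: 0.0
```

```bash
python3 pad.py 3; python3 -c "
import cv2,numpy as np
a=cv2.imread('pics/scene3.png');b=cv2.imread('pics/side3.png')
cv2.imwrite('pics/crop3.png',np.hstack([cv2.resize(a[235:355,335:495],(400,300),interpolation=2),cv2.resize(b[240:396,135:343],(400,300),interpolation=2)]))"
```

```text
15.15 [546.9 178.4 110.1] [3.142e+00 1.000e-03 2.300e-01] [0.1 0.  1.1]
scene pad 1 49 [43.4 46.5 49. ]
scene pad -1 86 [-57.7 -51.7 -46.5]
scene module y [-45.7  42.9]
scene red a,h,th -2.6 47.5 -3.1
scene red a,h,th 47.1 12.8 74.8
scene red a,h,th 13.7 -39.4 160.8
side pad -1 40 [-49.3 -45.7 -42.7]
side module y [-43.  41.]
side red a,h,th -7.6 44.9 -9.6
side red a,h,th 42.3 12.3 73.7
side red a,h,th -43.7 -4.9 -96.4
side red a,h,th 5.9 -41.7 172.0
```

View pics/crop3.png

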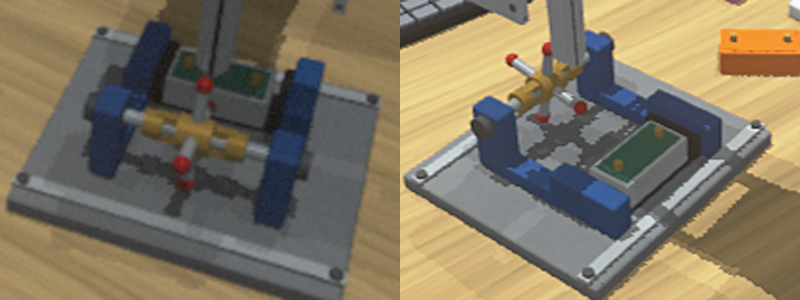

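The crop shows the right pad about to touch the module and a few mm of gap left at the left pad. Contact should come within this stroke, so I take small steps.

{"api": "jog_arm", "payload": {
  "plan": [0.007,0.0016,-0.002,0,0,0,0.014,0.0033,-0.0044,0,0,0,0.017,0.004,-0.0037,0,0,0,0.0201,0.0047,-0.003,0,0,0,0.0232,0.0054,-0.0028,0,0,0,0.0262,0.0061,-0.0027,0,0,0,0.0293,0.0068,-0.003,0,0,0]
}}

```text
clock: 15.95
eef_pos: [575.4, 184.8, 106.5]
eef_rot: [3.141, 0.004, 0.23]
wrist_force: [-6.6, -3.7, 0.0]
finger_gap: 0.4
finger_force: 4.6
```

{"api": "jog_arm", "payload": {
  "plan": [0.003,0.0007,-0.0005,0,0,0,0.006,0.0014,-0.0013,0,0,0]
}}

```text
clock: 16.15
eef_pos: [581.5, 186.2, 105.3]
eef_rot: [3.141, 0.003, 0.23]
wrist_force: [-7.5, -4.0, 0.8]
finger_gap: 0.5
finger_force: 4.8
```

{"api": "jog_arm", "payload": {
  "plan": [0.003,0.0007,-0.001,0,0,0,0.0058,0.0013,-0.0024,0,0,0]
}}

```text
clock: 16.35
eef_pos: [587.4, 187.5, 103.1]
eef_rot: [3.141, 0.003, 0.23]
wrist_force: [-7.1, -3.5, 2.8]
finger_gap: 0.6
finger_force: 4.8
```

{"api": "jog_arm", "payload": {
  "plan": [0.0027,0.0007,-0.0015,0,0,0]
}}

```text
clock: 16.45
eef_pos: [590.1, 188.2, 101.6]
eef_rot: [3.141, 0.003, 0.23]
wrist_force: [-8.4, -4.4, 3.1]
finger_gap: 0.3
finger_force: 5.5
```

{"api": "jog_arm", "payload": {
  "plan": [0.0025,0.0006,-0.0018,0,0,0]
}}

```text
clock: 16.55
eef_pos: [592.5, 188.8, 99.9]
eef_rot: [3.141, 0.003, 0.23]
wrist_force: [-10.3, -4.5, 5.9]
finger_gap: 0.4
finger_force: 6.6
```

{"api": "jog_arm", "payload": {
  "plan": [0.0024,0.0005,-0.002,0,0,0]
}}

```text
clock: 16.65
eef_pos: [594.8, 189.3, 98.1]
eef_rot: [3.141, 0.003, 0.23]
wrist_force: [-11.6, -3.1, 8.1]
finger_gap: 0.6
finger_force: 7.8
```

Torque is about 0.50 N·m against about 0.27 free, roughly 1.9 times. One small nudge, then back off.

{"api": "jog_arm", "payload": {
  "plan": [0.0007,0.0002,-0.0006,0,0,0]
}}

```text
clock: 16.75
eef_pos: [595.5, 189.6, 97.6]
eef_rot: [3.141, 0.003, 0.23]
wrist_force: [-10.8, -3.5, 8.8]
finger_gap: 0.0
finger_force: 8.2
```

{"api": "jog_arm", "payload": {
  "plan": [-0.004,-0.001,0.006,0,0,0,-0.006,-0.0014,0.03,0,0,0,-0.006,-0.0014,0.07,0,0,0,-0.006,-0.0014,0.11,0,0,0,-0.006,-0.0014,0.13,0,0,0,-0.006,-0.0014,0.13,0,0,0,-0.006,-0.0014,0.13,0,0,0]
}}

```text
clock: 17.45
eef_pos: [590.0, 188.4, 227.1]
eef_rot: [-3.142, 0.0, 0.23]
wrist_force: [-1.3, 0.2, -0.8]
finger_gap: 0.7
finger_force: 0.0
```

```bash
python3 pad.py 4; python3 -c "
import cv2,numpy as np
a=cv2.imread('pics/scene4.png');b=cv2.imread('pics/side4.png')
cv2.imwrite('pics/crop4.png',np.hstack([cv2.resize(a[235:355,335:495],(400,300),interpolation=2),cv2.resize(b[240:396,135:343],(400,300),interpolation=2)]))"
```

```text
17.45 [590.  188.4 227.1] [-3.142  0.     0.23 ] [-1.3  0.2 -0.8]
scene pad 1 38 [41.7 43.7 45.5]
scene pad -1 82 [-54.1 -49.1 -44.6]
scene module y [-43.1  41. ]
scene red a,h,th -24.2 37.2 -33.1
scene red a,h,th 36.9 33.6 47.7
scene red a,h,th 34.6 -27.3 128.3
side pad -1 81 [-49.3 -44.6 -40.5]
side module y [-49.6  42.4]
side red a,h,th 30.4 31.6 43.9
side red a,h,th -30.6 34.1 -41.9
side red a,h,th -34.8 -25.9 -126.6
```

View pics/crop4.png

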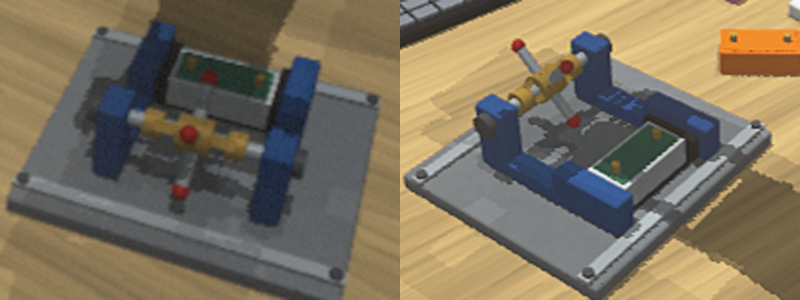

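Both pads bear on the flat module, the final torque was about 0.50 N·m, and the arm is clear. Handing in.

```bash
python3 -c "
from cell import manip
print(manip.sign_off())"
```

```text
the job is handed in; nothing more can be done
None
```

The module is flat on the clamp bed and gripped by both jaws; I stopped turning at about 0.50 N·m (about 0.27 N·m while free), the arm is clear, and I handed the job in at about 17.5 s.

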